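Slide a printing block off its upturned wire peg and file it in the rack

ROBOT

A 6-joint arm with a two-finger parallel gripper is mounted at the origin on the work surface. World frame = base frame: x ahead of the robot, y to its left, z up, the work surface at z = 0. Lengths are in mm, angles in rad, forces in N, time in s.
With the tool pointing down it reaches from about 350 to 925 mm from the base axis. Payload 6.4 kg.
Tool frame: the origin (TCP) lies at the centre of the arm's flange, where the gripper is bolted on; the fingertips stand 173 mm ahead of it and the grasp point (between the pads) lies 155 mm ahead of it; z points along the fingers, y is the direction in which the jaws open and shut (so a half turn about z gives the same grasp; the last joint's range is limited). The gripper opens to 85 mm and grips with 20 to 120 N. Pads are 22 mm wide; open, the fingers measure 114 mm over their backs; the gripper's body (76 mm by 85 mm) begins 54 mm behind the grasp point. The pads swing forward as they close: fully open they stand 13 mm farther back than shut.
Start: joints at [1.071, 0.245, 1.558, -0, 1.339, -0.174], TCP at [208.041, 615.82, 404.69] pointing down, gripper open.
Joint ranges: [-3.13, 3.13], [-1.02, 2.26], [0.13, 2.54], [-0.95, 4.09], [0.21, 2.88], [-2.74, 2.74]. Speed limits (rad/s): [2.57, 2.57, 3.14, 3.14, 3.14, 3.14].

INTERFACE

Orientations are given as a unit quaternion [x, y, z, w].
In Python, from workcell import status, optics, workorder, nets gives the robot as it stands.
- The arm moves only by the tool arm_command, never from a script. Its argument "steps" is a list of rows, each a list of 7 numbers: the shift along the tool's x, y, z in m, then the turn, a rotation vector about the tool's x, y, z in rad, then the finger opening in m, from 0 to 0.0854. A call has 1 to 5 rows; each row is the pose to reach, as a shift and turn from the pose commanded when the call began, along the tool's axes at that moment; what a row does not reach only later rows make up. A row lasts 1/8 s, in which the tool goes at most 62.5 mm and 10.7 degrees, less where a joint would pass 70% of its speed; a pose out of reach is approached as far as the arm can. A call with a gripper value outside its range is refused whole. The fingers move at their own pace and stop on an object; "newtons" is the grip in N (left out, the last holds). Time passes only in rows, so rows that repeat a pose let the fingers close. It gives the time, the measured TCP pose, the force and the opening at its end, in the units of the state.
- status.sense(): the state, without advancing time (a new reading comes with each control period).
- optics.get_image(name): name is "scene" or "top"; returns a dict with "image" (480x640x3 uint8, red, green, blue), "K" (3x3 intrinsics, pixels), "rvec" (rotation vector, rad) and "tvec" (3), from world to camera coordinates, as OpenCV has them. Camera axes: x right, y down, z forward; pixel columns grow to the right and rows downward; lengths in mm; the calibration is good to about 2 mm. A picture is of the moment at which its call begins. There is no depth.
- workorder.close_job(): hands the job in, once; it reports no verdict.
Trained networks look in a picture, given as the dict that the camera call returned (one of the last four; its "shot" number tells which), for a name from the list of things; names that differ only in an ending like _2 or _b are one class to them, and where a whole thing is asked for, a point or a joint stands for the part that bears it (a point fixed in the world has none). Each returns a list of dicts, best first, with "p" (0 to 1); they miss things now and then, are a little off and sometimes report something else, mostly with a low value. They report only what shows in the picture. A call takes as long as a camera call.
- nets.find_in(target, picture): "rect" ([left, top, width, height] in pixels, round what is visible of it).
- nets.tip_of(target, picture): "position" ([column, row] in pixels: a listed point, or the origin of a listed thing).
The state is a dict: "clock": time; "q": joint angles; "joint_vel": joint speeds; "joint_torque": joint torques, N m; "eef_pos": TCP position; "eef_rot": TCP orientation; "ft_force": force on the tool from outside, world axes, zero at the start; "wrist_torque": the same for the moment, N m; "gripper_width": opening from 0.0 (shut) to 1.0 (fully open).
Only numpy, scipy, OpenCV 4.12 (cv2) and the standard library are available. Lean on these libraries where they do the work, as an engineer would, in place of code of your own. Each camera call takes 0.05 s, during which the arm holds its last target. There are 200 camera calls.

TASK

Take the wide printing block off its wire peg: slide it out along the peg and lift its holed top end over the upturned tip, gently, by feel, without straining the peg or the stand. Then file it upright, hole uppermost, in the empty middle slot of the wooden rack: lower it in hand until it stands fully down, and let go. Leave the other blocks, the round rubbing pad and the ink cans where they are.

Things in the scene. Friction and masses are not known exactly. Their poses are not given: they have to be found in the camera images.
- block_mid (a point): Centre (half-way up, half-way through) of the block to be moved: 10 mm plywood with a dark inked front, 96 mm wide, 115 mm tall (the other hung block is only 50 mm wide), 50 to 90 g. x: through its thickness, y: along its width, z: up. It hangs upright on a wire peg; its top edge can be pinched front to back from above, beside the hole (some 30 mm off the middle, clear of the wire).
- hole (a point): Centre of the round 20 mm through hole in the wide block's top end: midway across, 18 mm below the top edge, 39.5 mm above the block's centre. The peg's wire passes through it along x; the hole's roof rests on the wire.
- stand: Bench stand fixed to the table, with two wire pegs that stick out along its -x. Origin on the table under the bar; z up; y along the bar. Wooden bar 312 mm long, 18 x 36 mm, front face at x = -14 mm, top edge 216 mm above the table; posts 222 mm tall at y = -145 and +145 mm. More than about 8 N on the pegs or the bar strains them.
- bar (a point): Middle of the bar's front face, 198 mm above the table: the pegs leave the bar at this height, 66 mm to either side; the wide block hangs on either one. Steel wire, 6 mm thick: a straight run along the stand's -x, then a tip turned up and outwards at 45 degrees that rises 20 mm in 23 mm of reach. In the tip an upright block has only about 1.5 mm of up-and-down play.
- rack: Wooden block rack fixed to the table, 112 x 110 mm (x, y) and 50 mm high. Origin on the table under its centre, z up. Three slots run right through along its y, open at both ends, each 14 mm wide, 30 mm apart along x (at x = -30, 0, +30 mm), floor 12 mm above the table, walls rising to 50 mm above the table with eased top edges. The outer two hold blocks; the middle one (x = 0) is empty.
- pegroot_a (a point): Where the peg at y = -66 mm leaves the bar. Pegs are pushed by hand into plain drilled holes: the upturn starts anywhere from 70 to 120 mm out of the bar's face, and the wire leans up to 2 degrees up, down or sideways. This differs from peg to peg and no measured pose shows it: find the wire by feel, keeping the hole's roof lightly on it.
- pegroot_b (a point): Where the peg at y = +66 mm leaves the bar; the same kind of peg, with its own reach and leans.
- slot (a point): Middle of the floor of the rack's empty middle slot, 12 mm above the table; y along the slot, x across it. The seated block's centre is 57.5 mm above it.
- slim_mid (a point): Centre of the slim block, 50 mm wide, 120 mm tall, 10 mm thick, hanging on the other peg of the stand. To be left hanging.
- filed_a_mid (a point): Centre of a block 90 mm wide, 80 mm tall, 10 mm thick, standing in the rack's slot at x = -30 mm. To be left alone.
- filed_b_mid (a point): Centre of a block 80 mm wide, 75 mm tall, 10 mm thick, standing in the rack's slot at x = +30 mm. To be left alone.
- baren: Round wooden rubbing pad, 96 mm across, 28 mm high with its bar handle, lying on the bench; origin under its centre. To be left alone.
- ink_a: Ink can 72 mm across, 62 mm tall; origin under its centre. To be left alone.
- ink_b: Ink can 72 mm across, 62 mm tall; origin under its centre. To be left alone.

How it is judged:
By the outcome, as a careful person would: the job done as asked, in the order asked, and still so for the second after the job is handed in, with the robot touching nothing.
It also fails if it takes over 61 s, if anything falls off the work surface, if the arm or the gripper's body presses on something with over 40 N, if the wrist force passes 120 N, or if a joint passes its speed limit or range.

## Working session

There is one attempt and no reset: what is moved stays moved. The work goes in short steps, Python scripts to look and compute and a tool call to move; the robot and the scene stay as the last step left them, time stands still between calls to the robot, and variables do not carry over. Pictures are saved under pics/ and viewed, about 8 in all and at most 12, crops included, and the job is handed in when it is done.

Besides the shell and the picture viewer there is one more tool, called after "Emit:" as name(argument=value, ...), one argument or row to a line, values as JSON. arm_command: Moves the arm, as the interface text tells. Its arguments: {"type":"object","properties":{"steps":{"type":"array","items":{"type":"array","items":{"type":"number"}}},"newtons":{"type":"number"}},"required":["steps"]}

```bash
mkdir -p pics
cat > h.py <<'E'
import numpy as np, cv2
from workcell import status, optics, workorder, nets
def proj(p,P):
    return cv2.projectPoints(np.array([P],float),np.array(p["rvec"],float),np.array(p["tvec"],float),np.array(p["K"]),None)[0].ravel()
def ray(p,uv):
    R=cv2.Rodrigues(np.array(p["rvec"],float))[0];t=np.array(p["tvec"],float).ravel()
    d=R.T@np.linalg.inv(np.array(p["K"]))@np.array([uv[0],uv[1],1.]);return -R.T@t,d/np.linalg.norm(d)
def tri(obs):
    A=0;b=0;L=[ray(p,uv) for p,uv in obs]
    for c,d in L:
        M=np.eye(3)-np.outer(d,d);A=A+M;b=b+M@c
    x=np.linalg.solve(A,b);return x,[np.linalg.norm(np.cross(x-c,d)) for c,d in L]
def save(p,n,box=None,s=1):
    im=p["image"][:,:,::-1]
    if box: l,t,w,h=box; im=im[t:t+h,l:l+w]
    cv2.imwrite(f"pics/{n}.png",cv2.resize(im,None,fx=s,fy=s))
def S():
    s=status.sense();print({k:np.round(s[k],3).tolist() for k in("clock","q","eef_pos","eef_rot","ft_force","wrist_torque","gripper_width")})
E
python3 - <<'E'
from h import *
S()
a=optics.get_image("scene");b=optics.get_image("top")
save(a,"s1");save(b,"t1")
for n in ["block_mid","hole","stand","bar","rack","pegroot_a","slot","slim_mid","filed_a_mid","filed_b_mid","baren","ink_a"]:
    r=[[(np.round(d["position"]).tolist(),round(d["p"],2)) for d in nets.tip_of(n,p)[:3]] for p in(a,b)]
    print(n,r, end=' ')
    if r[0] and r[1]: 
        x,e=tri([(a,r[0][0][0]),(b,r[1][0][0])]);print(x.round(1),np.round(e,1))
    else: print()
for p in(a,b):print(ray(p,(320,240)))
E
```

```text
{'clock': 0.0, 'q': [1.071, 0.246, 1.559, -0.0, 1.339, -0.174], 'eef_pos': [207.926, 615.606, 403.569], 'eef_rot': [0.162, 0.987, -0.001, -0.0], 'ft_force': [0.169, -0.256, 0.225], 'wrist_torque': [-0.023, 0.004, 0.048], 'gripper_width': 0.998}
block_mid [[([258.0, 230.0], 0.87)], [([380.0, 231.0], 0.65), ([361.0, 289.0], 0.37)]] [548.4 -20.5 153.6] [7.7 7.7]
hole [[([260.0, 218.0], 0.56), ([248.0, 239.0], 0.44)], [([384.0, 232.0], 0.61)]] [541.5 -19.9 189.3] [1.7 1.7]
stand [[([228.0, 279.0], 0.7)], [([410.0, 213.0], 0.89), ([188.0, 253.0], 0.49)]] [ 605.4 -100.    14.5] [3.9 3.9]
bar [[([222.0, 227.0], 0.6)], [([419.0, 210.0], 0.68)]] [586.8 -90.9 204.2] [1.6 1.6]
rack [[([371.0, 252.0], 0.65)], [([272.0, 269.0], 0.83), ([188.0, 254.0], 0.7), ([394.0, 204.0], 0.36)]] [467.8 229.4  -3.7] [3.5 3.5]
pegroot_a [[([191.0, 220.0], 0.77), ([401.0, 310.0], 0.45)], [([453.0, 219.0], 0.93), ([392.0, 203.0], 0.9), ([271.0, 281.0], 0.72)]] [ 570.5 -164.7  192.6] [2.6 2.6]
slot [[([372.0, 246.0], 0.9)], []] 
slim_mid [[([208.0, 217.0], 0.93)], [([445.0, 242.0], 0.64)]] [ 524.8 -152.6  145.1] [1.7 1.7]
filed_a_mid [[([370.0, 227.0], 0.93)], [([275.0, 280.0], 0.64), ([454.0, 219.0], 0.39)]] [440.1 217.8  63. ] [1.7 1.7]
filed_b_mid [[([373.0, 250.0], 0.69)], [([266.0, 255.0], 0.58)]] [498.4 236.   53.7] [6.3 6.3]
baren [[([291.0, 228.0], 0.71)], [([360.0, 288.0], 0.88)]] [424.9  18.   -3. ] [3. 3.]
ink_a [[([458.0, 273.0], 0.79), ([399.0, 307.0], 0.73)], [([239.0, 210.0], 0.91)]] [594.6 352.5 146.5] [58.3 58.3]
(array([1211.03031948,  219.75944699, 1133.63090036]), array([-0.55329616, -0.09117316, -0.82797996]))
(array([ 416.75853299,   99.24343506, 1464.89444979]), array([ 0.08279366,  0.01291082, -0.99648308]))
```

```bash
python3 -c "
import cv2
a=cv2.imread('pics/s1.png')[170:330,140:440];b=cv2.imread('pics/t1.png')[170:320,170:490]
cv2.imwrite('pics/s1c.png',cv2.resize(a,None,fx=2.6,fy=2.6,interpolation=2));cv2.imwrite('pics/t1c.png',cv2.resize(b,None,fx=2.5,fy=2.5,interpolation=2))"
```

```text
(no output)
```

View pics/s1c.png

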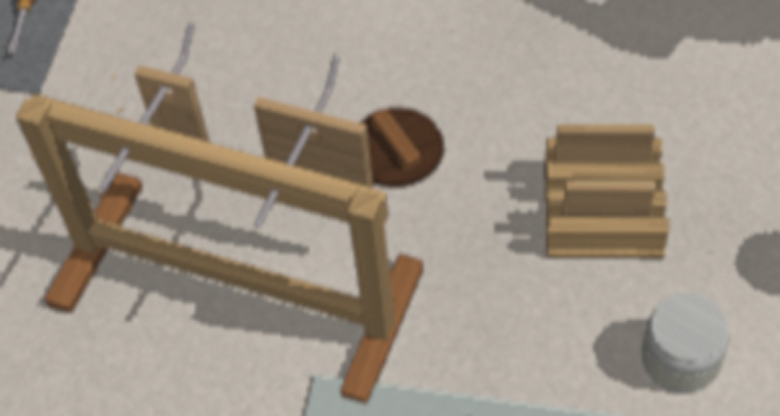

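View pics/t1c.png

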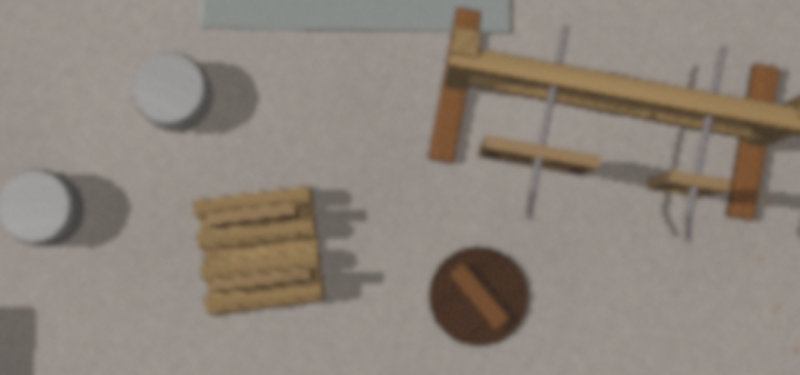

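The peg with the wide block is pegroot_b, and the pegs point towards the robot. I'll take enlarged crops so I can pick edges.

```bash
python3 -c "
import cv2,numpy as np
a=cv2.imread('pics/s1.png');b=cv2.imread('pics/t1.png')
def crop(im,l,t,w,h,s): return cv2.resize(im[t:t+h,l:l+w],None,fx=s,fy=s,interpolation=cv2.INTER_NEAREST)
cv2.imwrite('pics/s2.png',crop(a,145,180,160,112,5))
cv2.imwrite('pics/t2.png',crop(b,340,165,160,110,5))
cv2.imwrite('pics/r2.png',np.hstack([crop(a,342,210,56,66,7),crop(b,244,238,56,66,7)]))
"
```

```text
(no output)
```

View pics/s2.png

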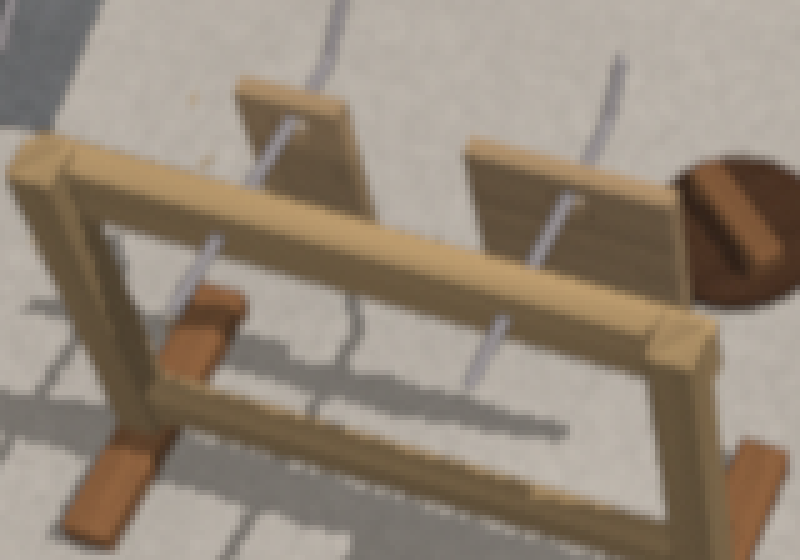

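View pics/t2.png

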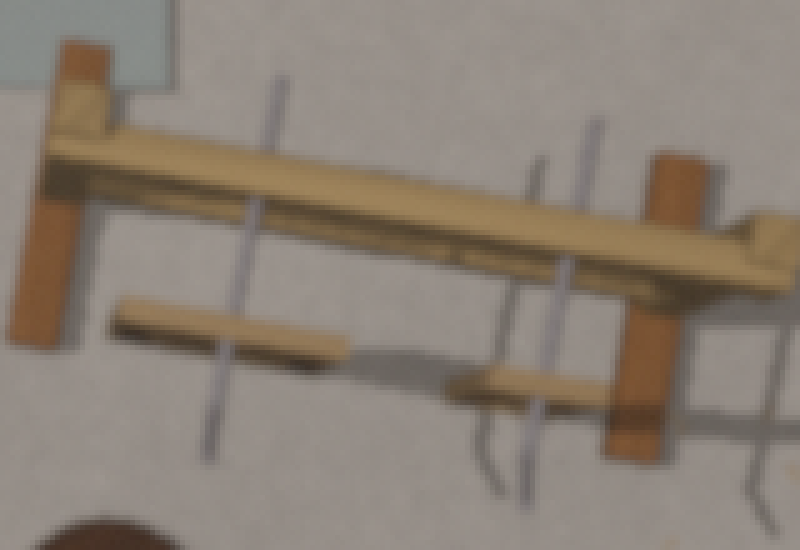

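View pics/r2.png

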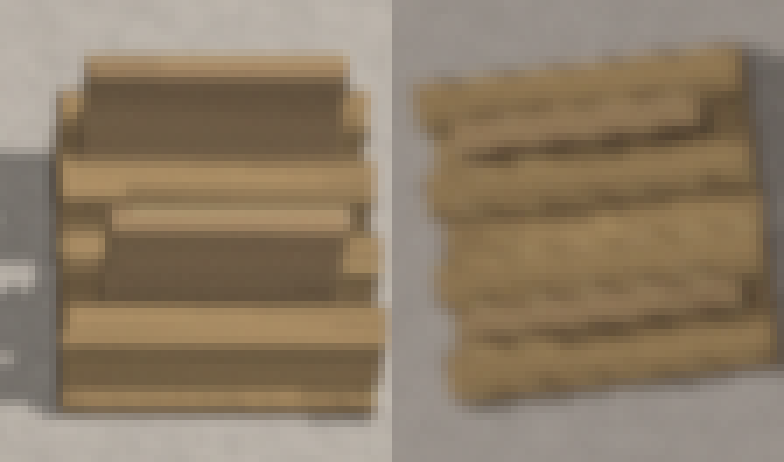

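Viewed 5 so far. In the crops the wide block's top strip runs from about (363,226) to (409,234) in the top view. The tip ends at top (381,256) and scene (268,191). The rack's outer corners are sharp in both views. I'll triangulate from these.

```bash
cat > m.py <<'E'
from h import *
from scipy.optimize import least_squares
a=optics.get_image("scene");b=optics.get_image("top")
print("fx",a["K"][0][0],b["K"][0][0])
def T(n,s,t):
    x,e=tri([(a,s),(b,t)]);print(n,x.round(1),np.round(e[0],1));return x
pr=T("postL",(281.5,247.5),(355.9,186.1));pl=T("postR",(153.1,211.5),(495.5,212.5))
d=pr-pl;print("len",np.linalg.norm(d),"yaw",np.degrees(np.arctan2(-d[0],d[1])), (pr+pl)/2)
B1=T("blk+y",(280.1,218.7),(363.1,226.1));B0=T("blk-y",(238.1,209.1),(409.1,234.3))
d=B1-B0;print("len",np.linalg.norm(d),"yaw",np.degrees(np.arctan2(-d[0],d[1])),(B1+B0)/2)
T("tip",(268.1,191.5),(381.1,256.5))
T("back end",(238.5,257.5),(396,181))
# rack fit
ob=[(b,1,1,(246.8,249.6)),(b,1,-1,(293.5,243.9)),(b,-1,-1,(297.8,288.9)),(b,-1,1,(252.5,294.6)),
(a,1,-1,(350.4,258.8)),(a,1,1,(396.4,258.8)),(a,-1,-1,(350.1,223.1)),(a,-1,1,(394.1,223.1))]
def res(v):
    c,s=np.cos(v[2]),np.sin(v[2]);r=[]
    for p,i,j,uv in ob:
        x,y=56*i,55*j;r+=list(proj(p,[v[0]+c*x-s*y,v[1]+s*x+c*y,v[3]])-uv)
    return r
f=least_squares(res,[468,229,0,50]);print("rack",f.x.round(3),np.round(f.fun,1))
E
python3 m.py
```

```text
fx 541.3219389303581 610.3627499556037
postL [631.7  44.2 222.8] 1.2
postR [ 580.5 -242.2  221.6] 0.7
len 290.96178373497247 yaw -10.152074832713451 [606.09979975 -99.03076533 222.20993579]
blk+y [551.1  26.4 208.6] 0.4
blk-y [535.6 -69.3 204.1] 0.5
len 97.02404469975812 yaw -9.189253138593683 [543.34730903 -21.483391   206.39763205]
tip [488.3 -11.1 216.8] 1.1
back end [649.1 -43.1 192.2] 0.4
rack [4.65054e+02 2.26918e+02 1.32000e-01 4.21300e+01] [-0.1 -1.2 -0.1 -1.2  1.2  1.5 -0.5  1.5  0.1  1.2  0.5  1.7 -0.2 -1.3
  0.1 -0.9]
```

```bash
cat >> h.py <<'E'
from scipy.spatial.transform import Rotation as Ro
def go(xyz,yaw):
    "row (m, rad) from the measured pose to tcp xyz, tool down, tool y at world angle yaw (deg, mod 180)"
    s=status.sense();R=Ro.from_quat(s["eef_rot"])
    c=[]
    for k in(0,180):
        t=np.radians(yaw+k);y=np.array([np.cos(t),np.sin(t),0]);z=np.array([0,0,-1.]);x=np.cross(y,z)
        c.append((R.inv()*Ro.from_matrix(np.c_[x,y,z])).as_rotvec())
    r=min(c,key=np.linalg.norm)
    print("shift",(R.inv().apply(np.array(xyz)-s["eef_pos"])/1000).round(4),"turn",r.round(4))
E
python3 - <<'E'
from h import *
go([549,8.5,430],-10.2)
E
```

```text
shift [-0.5174 -0.4662 -0.0253] turn [-0.    -0.     1.423]
```

Emit:
arm_command(
  steps=[
    [-0.045,-0.04,-0.025,0,0,0.18,0.036],
    [-0.09,-0.08,-0.025,0,0,0.36,0.036],
    [-0.13,-0.12,-0.025,0,0,0.54,0.036],
    [-0.175,-0.16,-0.025,0,0,0.72,0.036],
    [-0.22,-0.2,-0.025,0,0,0.9,0.036],
  ],
  newtons=30,
)

```text
clock: 2.02
eef_pos: [353.0, 354.2, 430.0]
eef_rot: [0.577, 0.816, 0.0, 0.0]
ft_force: [1.1, 0.4, 0.3]
gripper_width: 0.425
```

Run:
```python
from h import *
S();go([549,8.5,430],-10.2)
```

```text
{'clock': 2.025, 'q': [0.56, -0.136, 1.908, -0.0, 1.368, 0.221], 'eef_pos': [352.952, 354.206, 429.999], 'eef_rot': [0.577, 0.816, 0.0, 0.0], 'ft_force': [1.07, 0.397, 0.335], 'wrist_torque': [-0.007, -0.071, 0.027], 'gripper_width': 0.425}
shift [-0.3913  0.0697  0.    ] turn [ 9.000e-04 -3.000e-04  5.175e-01]
```

Emit:
arm_command(
  steps=[
    [-0.06,0.01,0,0,0,0.15,0.036],
    [-0.12,0.021,0,0,0,0.3,0.036],
    [-0.18,0.032,0,0,0,0.42,0.036],
    [-0.24,0.043,0,0,0,0.5175,0.036],
    [-0.3,0.053,0,0,0,0.5175,0.036],
  ],
)

```text
clock: 2.65
eef_pos: [504.4, 89.6, 430.0]
eef_rot: [0.766, 0.643, 0.0, 0.0]
ft_force: [0.8, 0.3, -0.7]
gripper_width: 0.424
```

Run:
```python
from h import *
go([549,8.5,430],-10.2)
```

```text
shift [-0.0722  0.0579  0.0001] turn [ 0.001  -0.0003  0.0047]
```

Emit:
arm_command(
  steps=[
    [-0.036,0.029,0,0,0,0.0047,0.036],
    [-0.072,0.058,0,0,0,0.0047,0.036],
    [-0.072,0.058,0,0,0,0.0047,0.036],
  ],
)

```text
clock: 3.02
eef_pos: [549.5, 8.3, 429.7]
eef_rot: [0.768, 0.64, -0.0, 0.0]
ft_force: [-0.3, -0.6, -0.3]
gripper_width: 0.42
```

Run:
```python
from h import *
S()
a=optics.get_image("scene");b=optics.get_image("top")
def crop(p,l,t,w,h,s): return cv2.resize(p["image"][t:t+h,l:l+w,::-1],None,fx=s,fy=s,interpolation=cv2.INTER_CUBIC)
A=crop(a,215,150,100,120,4);B=crop(b,340,165,100,120,4)
cv2.imwrite("pics/c3.png",np.hstack([A,B]))
```

```text
{'clock': 3.025, 'q': [-0.191, -0.011, 1.791, -0.0, 1.362, -0.01], 'eef_pos': [549.484, 8.261, 429.68], 'eef_rot': [0.768, 0.64, -0.0, 0.0], 'ft_force': [-0.282, -0.595, -0.323], 'wrist_torque': [0.02, -0.02, -0.022], 'gripper_width': 0.42}
```

View pics/c3.png

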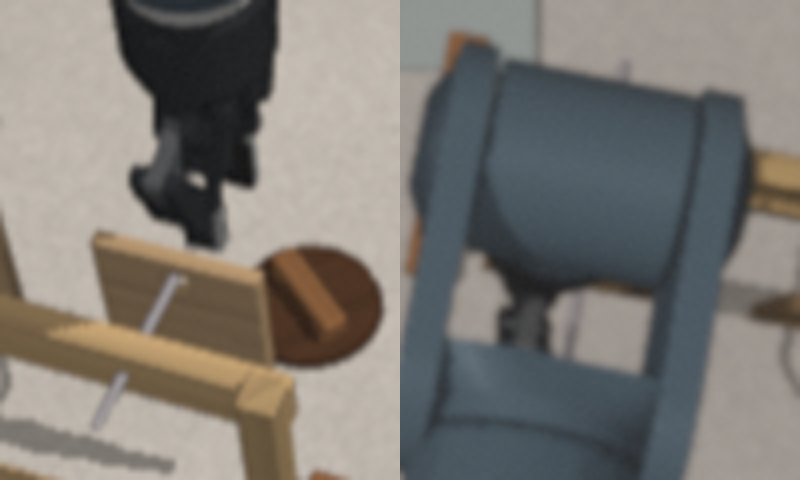

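Viewed 6: the fingers stand above the right half of the block with the jaws across its thickness. I'll lower now.

Emit:
arm_command(
  steps=[
    [0,0,0.03,0,0,0,0.036],
    [0,0,0.055,0,0,0,0.036],
    [0,0,0.07,0,0,0,0.036],
    [0,0,0.075,0,0,0,0.036],
    [0,0,0.075,0,0,0,0.036],
  ],
)

```text
clock: 3.75
eef_pos: [548.7, 10.9, 355.2]
eef_rot: [0.767, 0.642, 0.0, 0.0]
ft_force: [0.2, 0.8, -0.4]
gripper_width: 0.423
```

Run:
```python
from h import *
S()
a=optics.get_image("scene")
save(a,"c4",(225,165,80,80),7)
s=status.sense()
g=np.array(s["eef_pos"])-[0,0,155]
print("grasp pt px",proj(a,g),"in crop",(proj(a,g)-[225,165])*7, "tip",(proj(a,g-[0,0,18])-[225,165])*7)
```

```text
{'clock': 3.75, 'q': [-0.187, 0.06, 1.86, 0.0, 1.221, -0.01], 'eef_pos': [548.659, 10.947, 355.176], 'eef_rot': [0.767, 0.642, 0.0, 0.0], 'ft_force': [0.245, 0.798, -0.438], 'wrist_torque': [-0.029, 0.077, -0.021], 'gripper_width': 0.423}
grasp pt px [273.63197618 219.24159446] in crop [340.42383327 379.69116124] tip [345.07134138 414.14980909]
```

View pics/c4.png

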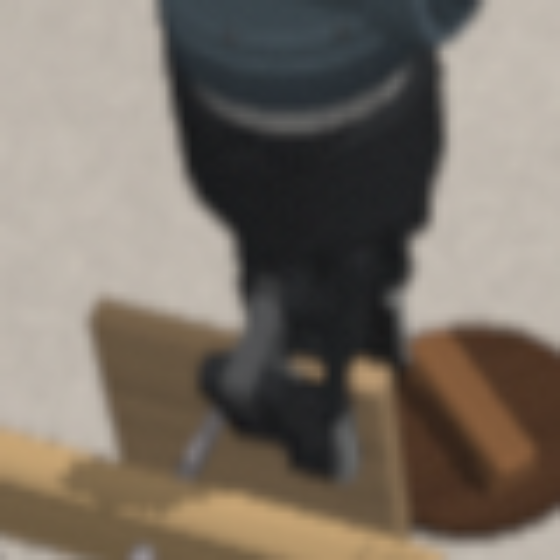

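Viewed 7: the jaws straddle the block's top edge, clear of the wire. I'll close gently.

Emit:
arm_command(
  steps=[
    [0,0,0,0,0,0,0.024],
    [0,0,0,0,0,0,0.018],
    [0,0,0,0,0,0,0.014],
    [0,0,0,0,0,0,0.011],
    [0,0,0,0,0,0,0.008],
  ],
  newtons=25,
)

```text
clock: 4.42
eef_pos: [548.6, 10.6, 354.8]
eef_rot: [0.767, 0.642, 0.0, 0.0]
ft_force: [-0.8, 0.1, 0.4]
gripper_width: 0.11
```

Emit:
arm_command(
  steps=[
    [0,0,0,0,0,0,0.004],
    [0,0,0,0,0,0,0.004],
  ],
)

```text
clock: 4.68
eef_pos: [548.6, 10.6, 354.7]
eef_rot: [0.767, 0.642, 0.0, 0.0]
ft_force: [0.1, -0.4, 0.3]
gripper_width: 0.116
```

Run:
```python
from h import *
S()
```

```text
{'clock': 4.675, 'q': [-0.187, 0.06, 1.86, -0.0, 1.221, -0.01], 'eef_pos': [548.598, 10.635, 354.743], 'eef_rot': [0.767, 0.642, 0.0, 0.0], 'ft_force': [0.058, -0.445, 0.31], 'wrist_torque': [-0.014, 0.038, -0.009], 'gripper_width': 0.116}
```

The block is held at 9.9 mm. I'll unload it slightly and slide outwards.

Emit:
arm_command(
  steps=[
    [0,0,-0.001,0,0,0,0.004],
    [0,-0.003,-0.001,0,0,0,0.004],
    [0,-0.006,-0.001,0,0,0,0.004],
    [0,-0.009,-0.001,0,0,0,0.004],
    [0,-0.012,-0.001,0,0,0,0.004],
  ],
)

```text
clock: 5.3
eef_pos: [536.5, 12.8, 355.7]
eef_rot: [0.767, 0.642, -0.0, -0.0]
ft_force: [-0.1, -0.3, -0.8]
gripper_width: 0.109
```

Run:
```python
from h import *
S()
```

```text
{'clock': 5.3, 'q': [-0.187, 0.03, 1.889, 0.0, 1.222, -0.01], 'eef_pos': [536.496, 12.832, 355.675], 'eef_rot': [0.767, 0.642, -0.0, -0.0], 'ft_force': [-0.091, -0.268, -0.808], 'wrist_torque': [0.007, -0.005, -0.04], 'gripper_width': 0.109}
```

Emit:
arm_command(
  steps=[
    [0,-0.002,0,0,0,0,0.004],
    [0,-0.004,0,0,0,0,0.004],
    [0,-0.006,0,0,0,0,0.004],
    [0,-0.006,0,0,0,0,0.004],
  ],
)

```text
clock: 5.8
eef_pos: [530.7, 13.8, 355.7]
eef_rot: [0.767, 0.642, -0.0, -0.0]
ft_force: [0.1, 0.1, -0.7]
gripper_width: 0.115
```

Emit:
arm_command(
  steps=[
    [0,-0.002,0,0,0,0,0.004],
    [0,-0.003,0,0,0,0,0.004],
    [0,-0.003,0,0,0,0,0.004],
  ],
)

```text
clock: 6.18
eef_pos: [527.8, 14.4, 355.7]
eef_rot: [0.767, 0.642, 0.0, 0.0]
ft_force: [-0.9, 0.1, -0.9]
gripper_width: 0.112
```

Emit:
arm_command(
  steps=[
    [0,-0.001,0,0,0,0,0.004],
    [0,-0.002,0,0,0,0,0.004],
    [0,-0.002,0,0,0,0,0.004],
  ],
)

```text
clock: 6.55
eef_pos: [525.9, 14.7, 355.7]
eef_rot: [0.767, 0.642, 0.0, -0.0]
ft_force: [0.5, -0.2, -0.4]
gripper_width: 0.112
```

Emit:
arm_command(
  steps=[
    [0,-0.001,0,0,0,0,0.004],
    [0,-0.002,0,0,0,0,0.004],
    [0,-0.002,0,0,0,0,0.004],
  ],
)

```text
clock: 6.92
eef_pos: [523.9, 15.1, 355.7]
eef_rot: [0.767, 0.642, -0.0, -0.0]
ft_force: [-0.4, 0.2, -0.8]
gripper_width: 0.111
```

Emit:
arm_command(
  steps=[
    [0,-0.001,0,0,0,0,0.004],
    [0,-0.0015,0,0,0,0,0.004],
    [0,-0.0015,0,0,0,0,0.004],
  ],
)

```text
clock: 7.3
eef_pos: [522.4, 15.3, 355.7]
eef_rot: [0.767, 0.642, 0.0, -0.0]
ft_force: [-0.3, -0.1, -0.5]
gripper_width: 0.111
```

Emit:
arm_command(
  steps=[
    [0,-0.001,0,0,0,0,0.004],
    [0,-0.0015,0,0,0,0,0.004],
    [0,-0.0015,0,0,0,0,0.004],
  ],
)

```text
clock: 7.68
eef_pos: [521.0, 15.6, 355.7]
eef_rot: [0.767, 0.642, 0.0, 0.0]
ft_force: [0.0, -1.0, -0.5]
gripper_width: 0.108
```

Emit:
arm_command(
  steps=[
    [0,-0.001,0,0,0,0,0.004],
    [0,-0.0015,0,0,0,0,0.004],
    [0,-0.0015,0,0,0,0,0.004],
  ],
)

```text
clock: 8.05
eef_pos: [519.5, 15.9, 355.7]
eef_rot: [0.767, 0.642, 0.0, 0.0]
ft_force: [0.1, -1.0, -0.6]
gripper_width: 0.107
```

Emit:
arm_command(
  steps=[
    [0,-0.001,0,0,0,0,0.004],
    [0,-0.0015,0,0,0,0,0.004],
    [0,-0.0015,0,0,0,0,0.004],
  ],
)

```text
clock: 8.43
eef_pos: [518.2, 16.1, 355.9]
eef_rot: [0.767, 0.642, 0.0, 0.0]
ft_force: [0.3, 0.0, -0.8]
gripper_width: 0.111
```

Emit:
arm_command(
  steps=[
    [0,-0.001,0,0,0,0,0.004],
    [0,-0.0015,0,0,0,0,0.004],
    [0,-0.0015,0,0,0,0,0.004],
  ],
)

```text
clock: 8.8
eef_pos: [516.8, 16.3, 356.1]
eef_rot: [0.767, 0.642, 0.0, 0.001]
ft_force: [2.4, -0.1, 0.5]
gripper_width: 0.109
```

Emit:
arm_command(
  steps=[
    [0,-0.001,0,0,0,0,0.004],
    [0,-0.0015,0,0,0,0,0.004],
    [0,-0.0015,0,0,0,0,0.004],
  ],
)

```text
clock: 9.18
eef_pos: [515.5, 16.5, 356.4]
eef_rot: [0.767, 0.642, 0.001, 0.001]
ft_force: [5.7, -1.5, 1.0]
gripper_width: 0.11
```

Contact with the upturn, at 5.7 N. I'll relieve it by raising.

Emit:
arm_command(
  steps=[
    [0,0.0005,-0.0012,0,0,0,0.004],
    [0,0.0005,-0.0018,0,0,0,0.004],
    [0,0.0005,-0.0018,0,0,0,0.004],
  ],
)

```text
clock: 9.55
eef_pos: [515.5, 16.6, 357.4]
eef_rot: [0.767, 0.642, -0.0, -0.0]
ft_force: [2.9, -0.4, 0.7]
gripper_width: 0.111
```

Run:
```python
from h import *
S()
```

```text
{'clock': 9.55, 'q': [-0.188, -0.022, 1.939, -0.0, 1.225, -0.011], 'eef_pos': [515.517, 16.568, 357.421], 'eef_rot': [0.767, 0.642, -0.0, -0.0], 'ft_force': [2.943, -0.37, 0.695], 'wrist_torque': [-0.111, -0.48, 0.124], 'gripper_width': 0.111}
```

Emit:
arm_command(
  steps=[
    [0,0,-0.0006,0,0,0,0.004],
    [0,0,-0.001,0,0,0,0.004],
    [0,0,-0.001,0,0,0,0.004],
  ],
)

```text
clock: 9.93
eef_pos: [515.4, 16.6, 358.2]
eef_rot: [0.767, 0.642, -0.0, -0.0]
ft_force: [1.7, -0.1, 0.7]
gripper_width: 0.114
```

Run:
```python
from h import *
S()
```

```text
{'clock': 9.925, 'q': [-0.188, -0.023, 1.938, -0.0, 1.228, -0.011], 'eef_pos': [515.397, 16.605, 358.236], 'eef_rot': [0.767, 0.642, -0.0, -0.0], 'ft_force': [1.724, -0.06, 0.703], 'wrist_torque': [-0.027, -0.226, 0.029], 'gripper_width': 0.114}
```

Emit:
arm_command(
  steps=[
    [0,0,-0.0007,0,0,0,0.004],
    [0,-0.001,-0.0017,0,0,0,0.004],
    [0,-0.002,-0.0027,0,0,0,0.004],
    [0,-0.002,-0.0027,0,0,0,0.004],
  ],
)

```text
clock: 10.42
eef_pos: [513.4, 17.0, 361.1]
eef_rot: [0.767, 0.642, -0.0, -0.0]
ft_force: [-0.1, 0.1, -0.9]
gripper_width: 0.11
```

Run:
```python
from h import *
S()
```

```text
{'clock': 10.425, 'q': [-0.188, -0.032, 1.941, -0.0, 1.233, -0.011], 'eef_pos': [513.422, 16.952, 361.102], 'eef_rot': [0.767, 0.642, -0.0, -0.0], 'ft_force': [-0.095, 0.099, -0.895], 'wrist_torque': [-0.051, -0.01, -0.018], 'gripper_width': 0.11}
```

Emit:
arm_command(
  steps=[
    [0,-0.001,-0.001,0,0,0,0.004],
    [0,-0.002,-0.002,0,0,0,0.004],
    [0,-0.002,-0.002,0,0,0,0.004],
  ],
)

```text
clock: 10.8
eef_pos: [511.6, 17.3, 363.2]
eef_rot: [0.767, 0.642, -0.0, -0.0]
ft_force: [-0.7, 0.1, -0.3]
gripper_width: 0.108
```

Run:
```python
from h import *
S()
```

```text
{'clock': 10.8, 'q': [-0.188, -0.039, 1.944, 0.0, 1.237, -0.011], 'eef_pos': [511.569, 17.294, 363.235], 'eef_rot': [0.767, 0.642, -0.0, -0.0], 'ft_force': [-0.739, 0.086, -0.298], 'wrist_torque': [0.038, -0.051, 0.028], 'gripper_width': 0.108}
```

Emit:
arm_command(
  steps=[
    [0,-0.001,-0.001,0,0,0,0.004],
    [0,-0.002,-0.002,0,0,0,0.004],
    [0,-0.002,-0.002,0,0,0,0.004],
  ],
)

```text
clock: 11.18
eef_pos: [509.7, 17.6, 365.3]
eef_rot: [0.767, 0.642, 0.0, 0.0]
ft_force: [-0.2, 0.0, -0.7]
gripper_width: 0.11
```

Run:
```python
from h import *
S()
```

```text
{'clock': 11.175, 'q': [-0.188, -0.046, 1.947, 0.0, 1.241, -0.011], 'eef_pos': [509.656, 17.618, 365.298], 'eef_rot': [0.767, 0.642, 0.0, 0.0], 'ft_force': [-0.239, 0.037, -0.695], 'wrist_torque': [-0.018, 0.024, 0.02], 'gripper_width': 0.11}
```

Emit:
arm_command(
  steps=[
    [0,-0.001,-0.001,0,0,0,0.004],
    [0,-0.002,-0.002,0,0,0,0.004],
    [0,-0.002,-0.002,0,0,0,0.004],
  ],
)

```text
clock: 11.55
eef_pos: [507.7, 18.0, 367.3]
eef_rot: [0.767, 0.642, 0.0, 0.0]
ft_force: [-0.3, -0.8, -0.8]
gripper_width: 0.112
```

Run:
```python
from h import *
S()
```

```text
{'clock': 11.55, 'q': [-0.188, -0.053, 1.95, -0.0, 1.245, -0.011], 'eef_pos': [507.703, 17.973, 367.329], 'eef_rot': [0.767, 0.642, 0.0, 0.0], 'ft_force': [-0.317, -0.83, -0.75], 'wrist_torque': [-0.001, 0.018, 0.021], 'gripper_width': 0.112}
```

Emit:
arm_command(
  steps=[
    [0,-0.001,-0.001,0,0,0,0.004],
    [0,-0.002,-0.002,0,0,0,0.004],
    [0,-0.002,-0.002,0,0,0,0.004],
  ],
)

```text
clock: 11.92
eef_pos: [505.7, 18.3, 369.3]
eef_rot: [0.767, 0.642, 0.0, 0.0]
ft_force: [-0.6, 0.0, -0.7]
gripper_width: 0.112
```

Run:
```python
from h import *
S()
```

```text
{'clock': 11.925, 'q': [-0.188, -0.061, 1.953, 0.0, 1.249, -0.011], 'eef_pos': [505.725, 18.331, 369.325], 'eef_rot': [0.767, 0.642, 0.0, 0.0], 'ft_force': [-0.559, 0.043, -0.671], 'wrist_torque': [-0.027, -0.007, 0.006], 'gripper_width': 0.112}
```

Emit:
arm_command(
  steps=[
    [0,-0.001,-0.001,0,0,0,0.004],
    [0,-0.002,-0.002,0,0,0,0.004],
    [0,-0.002,-0.002,0,0,0,0.004],
  ],
)

```text
clock: 12.3
eef_pos: [503.8, 18.7, 371.3]
eef_rot: [0.767, 0.642, 0.0, 0.0]
ft_force: [0.5, 0.0, -0.0]
gripper_width: 0.111
```

Emit:
arm_command(
  steps=[
    [0,-0.001,-0.001,0,0,0,0.004],
    [0,-0.0015,-0.0015,0,0,0,0.004],
    [0,-0.0015,-0.0015,0,0,0,0.004],
  ],
)

```text
clock: 12.68
eef_pos: [502.3, 18.9, 372.8]
eef_rot: [0.767, 0.642, 0.0, 0.0]
ft_force: [0.1, 0.0, -0.7]
gripper_width: 0.115
```

Run:
```python
from h import *
S()
```

```text
{'clock': 12.675, 'q': [-0.188, -0.073, 1.958, -0.0, 1.257, -0.011], 'eef_pos': [502.293, 18.912, 372.755], 'eef_rot': [0.767, 0.642, 0.0, 0.0], 'ft_force': [0.125, 0.007, -0.713], 'wrist_torque': [0.03, 0.026, 0.085], 'gripper_width': 0.115}
```

Emit:
arm_command(
  steps=[
    [0,-0.001,-0.001,0,0,0,0.004],
    [0,-0.002,-0.002,0,0,0,0.004],
    [0,-0.002,-0.002,0,0,0,0.004],
  ],
)

```text
clock: 13.05
eef_pos: [500.3, 19.3, 374.8]
eef_rot: [0.767, 0.642, 0.0, 0.0]
ft_force: [0.2, 0.2, 0.1]
gripper_width: 0.114
```

Emit:
arm_command(
  steps=[
    [0,-0.001,-0.001,0,0,0,0.004],
    [0,-0.0015,-0.0015,0,0,0,0.004],
    [0,-0.0015,-0.0015,0,0,0,0.004],
  ],
)

```text
clock: 13.42
eef_pos: [498.8, 19.6, 376.2]
eef_rot: [0.767, 0.642, 0.0, 0.0]
ft_force: [-0.2, 0.5, -1.2]
gripper_width: 0.111
```

Run:
```python
from h import *
S()
```

```text
{'clock': 13.425, 'q': [-0.188, -0.086, 1.963, -0.0, 1.264, -0.011], 'eef_pos': [498.836, 19.55, 376.248], 'eef_rot': [0.767, 0.642, 0.0, 0.0], 'ft_force': [-0.199, 0.512, -1.197], 'wrist_torque': [-0.008, 0.017, -0.06], 'gripper_width': 0.111}
```

Emit:
arm_command(
  steps=[
    [0,-0.001,-0.001,0,0,0,0.004],
    [0,-0.002,-0.002,0,0,0,0.004],
    [0,-0.002,-0.002,0,0,0,0.004],
  ],
)

```text
clock: 13.8
eef_pos: [496.9, 19.9, 378.3]
eef_rot: [0.767, 0.642, 0.0, 0.0]
ft_force: [-0.1, -0.5, -1.0]
gripper_width: 0.111
```

Emit:
arm_command(
  steps=[
    [0,-0.001,-0.001,0,0,0,0.004],
    [0,-0.0015,-0.0015,0,0,0,0.004],
    [0,-0.0015,-0.0015,0,0,0,0.004],
  ],
)

```text
clock: 14.18
eef_pos: [495.4, 20.2, 379.8]
eef_rot: [0.767, 0.642, 0.0, 0.0]
ft_force: [-0.0, -0.1, -0.5]
gripper_width: 0.114
```

Run:
```python
from h import *
S()
a=optics.get_image("scene");b=optics.get_image("top")
def crop(p,l,t,w,h,s): return cv2.resize(p["image"][t:t+h,l:l+w,::-1],None,fx=s,fy=s,interpolation=cv2.INTER_CUBIC)
cv2.imwrite("pics/c5.png",np.hstack([crop(a,225,140,80,110,5),crop(b,350,195,80,110,5)]))
```

```text
{'clock': 14.175, 'q': [-0.188, -0.098, 1.968, 0.0, 1.272, -0.011], 'eef_pos': [495.4, 20.167, 379.766], 'eef_rot': [0.767, 0.642, 0.0, 0.0], 'ft_force': [-0.028, -0.115, -0.523], 'wrist_torque': [0.054, -0.03, 0.015], 'gripper_width': 0.114}
```

View pics/c5.png

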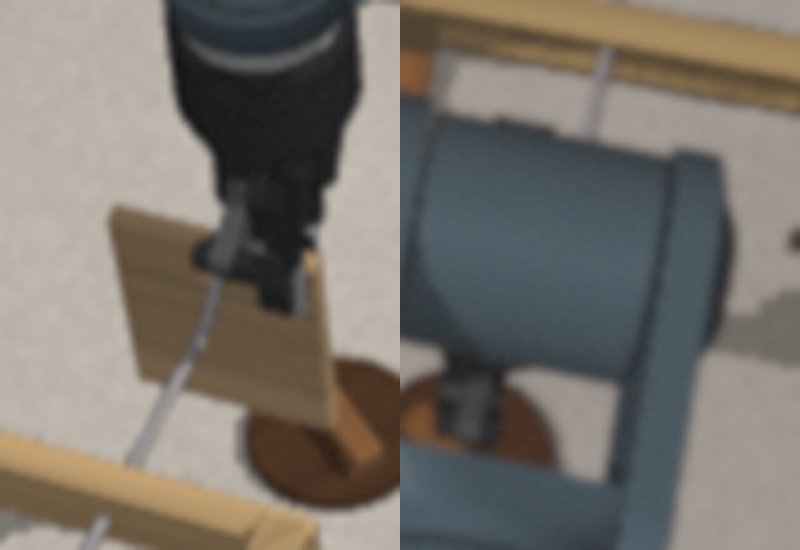

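Viewed 8: the wire's bend at crop (200,345) is fully clear of the block, and the block is now near the tip. I'll carry on outwards and up.

Emit:
arm_command(
  steps=[
    [0,-0.001,-0.001,0,0,0,0.004],
    [0,-0.002,-0.002,0,0,0,0.004],
    [0,-0.003,-0.003,0,0,0,0.004],
    [0,-0.003,-0.003,0,0,0,0.004],
  ],
)

```text
clock: 14.78
eef_pos: [492.4, 20.7, 382.8]
eef_rot: [0.767, 0.642, 0.0, 0.0]
ft_force: [-0.5, -0.7, -1.1]
gripper_width: 0.113
```

Emit:
arm_command(
  steps=[
    [0,-0.001,-0.001,0,0,0,0.004],
    [0,-0.002,-0.002,0,0,0,0.004],
    [0,-0.003,-0.003,0,0,0,0.004],
    [0,-0.003,-0.003,0,0,0,0.004],
  ],
)

```text
clock: 15.28
eef_pos: [489.5, 21.2, 385.8]
eef_rot: [0.767, 0.642, 0.0, 0.0]
ft_force: [0.5, 0.2, 0.5]
gripper_width: 0.11
```

Emit:
arm_command(
  steps=[
    [0,-0.001,-0.001,0,0,0,0.004],
    [0,-0.002,-0.002,0,0,0,0.004],
    [0,-0.003,-0.003,0,0,0,0.004],
    [0,-0.003,-0.003,0,0,0,0.004],
  ],
)

```text
clock: 15.78
eef_pos: [486.5, 21.8, 388.8]
eef_rot: [0.767, 0.642, 0.0, 0.0]
ft_force: [0.3, -0.4, -0.4]
gripper_width: 0.108
```

Emit:
arm_command(
  steps=[
    [0,-0.001,-0.001,0,0,0,0.004],
    [0,-0.002,-0.002,0,0,0,0.004],
    [0,-0.003,-0.003,0,0,0,0.004],
    [0,-0.003,-0.003,0,0,0,0.004],
  ],
)

```text
clock: 16.27
eef_pos: [483.6, 22.3, 391.8]
eef_rot: [0.767, 0.642, 0.0, 0.0]
ft_force: [-0.1, -0.0, -0.6]
gripper_width: 0.109
```

Run:
```python
from h import *
S()
```

```text
{'clock': 16.275, 'q': [-0.189, -0.142, 1.984, 0.0, 1.299, -0.012], 'eef_pos': [483.568, 22.289, 391.81], 'eef_rot': [0.767, 0.642, 0.0, 0.0], 'ft_force': [-0.057, -0.003, -0.615], 'wrist_torque': [0.036, -0.013, -0.027], 'gripper_width': 0.109}
```

Emit:
arm_command(
  steps=[
    [0,-0.001,-0.001,0,0,0,0.004],
    [0,-0.002,-0.002,0,0,0,0.004],
    [0,-0.003,-0.003,0,0,0,0.004],
    [0,-0.004,-0.004,0,0,0,0.004],
    [0,-0.004,-0.004,0,0,0,0.004],
  ],
)

```text
clock: 16.9
eef_pos: [479.6, 23.0, 395.8]
eef_rot: [0.767, 0.642, 0.0, 0.0]
ft_force: [-0.2, 0.2, -0.9]
gripper_width: 0.112
```

Emit:
arm_command(
  steps=[
    [0,-0.002,-0.002,0,0,0,0.004],
    [0,-0.004,-0.003,0,0,0,0.004],
    [0,-0.006,-0.004,0,0,0,0.004],
    [0,-0.008,-0.004,0,0,0,0.004],
    [0,-0.008,-0.004,0,0,0,0.004],
  ],
)

```text
clock: 17.52
eef_pos: [471.6, 24.4, 399.7]
eef_rot: [0.767, 0.642, -0.0, -0.0]
ft_force: [0.8, 0.3, -0.8]
gripper_width: 0.109
```

Run:
```python
from h import *
S()
a=optics.get_image("scene");b=optics.get_image("top")
def crop(p,l,t,w,h,s): return cv2.resize(p["image"][t:t+h,l:l+w,::-1],None,fx=s,fy=s,interpolation=cv2.INTER_CUBIC)
cv2.imwrite("pics/c6.png",np.hstack([crop(a,225,140,80,110,5),crop(b,350,195,80,110,5)]))
```

```text
{'clock': 17.525, 'q': [-0.189, -0.181, 2.004, -0.0, 1.319, -0.012], 'eef_pos': [471.643, 24.438, 399.66], 'eef_rot': [0.767, 0.642, -0.0, -0.0], 'ft_force': [0.845, 0.251, -0.781], 'wrist_torque': [-0.012, -0.057, 0.007], 'gripper_width': 0.109}
```

View pics/c6.png

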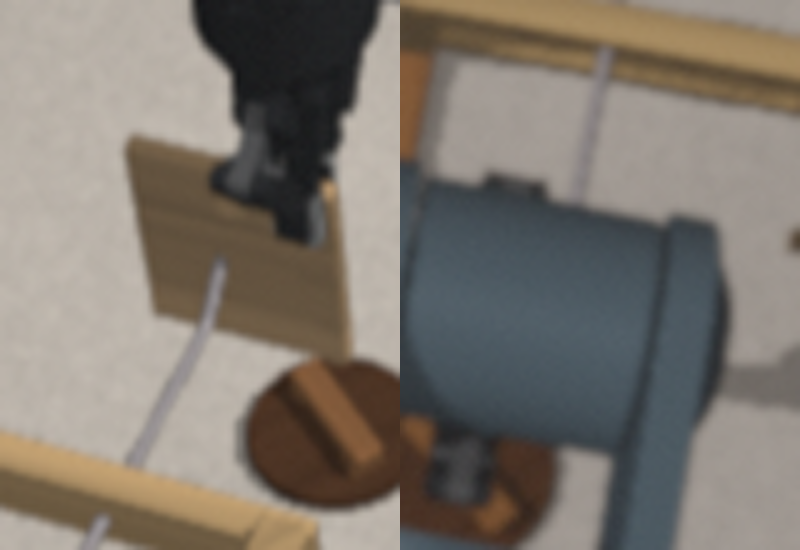

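Viewed 9: the tip's free end, at crop (220,262), is in front of the block's back face, so the block is off the peg. Next is the rack.

```bash
cat > r.py <<'E'
from h import *
from scipy.optimize import least_squares
a=optics.get_image("scene");b=optics.get_image("top")
ob=[(b,1,1,(246.8,249.6)),(b,1,-1,(293.5,243.9)),(b,-1,-1,(297.8,288.9)),(b,-1,1,(252.5,294.6)),
(a,1,-1,(350.4,258.8)),(a,1,1,(396.4,258.8)),(a,-1,-1,(350.1,223.1)),(a,-1,1,(394.1,223.1))]
for z in (48,50):
  def res(v):
    c,s=np.cos(v[2]),np.sin(v[2]);r=[]
    for p,i,j,uv in ob:
        x,y=v[3]*i,v[4]*j;r+=list(proj(p,[v[0]+c*x-s*y,v[1]+s*x+c*y,z])-uv)
    return r
  f=least_squares(res,[468,229,0,55,55]);print("rack",z,f.x.round(3),np.round(f.fun,1))
v=f.x;w=np.degrees(v[2]);t=np.array([np.cos(v[2]+np.pi/2),np.sin(v[2]+np.pi/2)])*32.5
print(w,v[:2]+t);go([*(v[:2]+t),400],w)
E
python3 r.py
```

```text
rack 48 [4.66583e+02 2.26653e+02 1.33000e-01 5.24630e+01 5.40610e+01] [ 0.3 -0.6 -0.3 -0.5  0.6 -0.6 -0.4 -0.7  0.4 -0.9  0.2 -0.4  0.1 -1.
 -0.1 -0.7]
rack 50 [4.67069e+02 2.26557e+02 1.33000e-01 5.24150e+01 5.39840e+01] [ 0.3 -0.8 -0.4 -0.7  0.6 -0.9 -0.4 -0.9  0.4 -1.2  0.2 -0.7  0.1 -1.4
 -0.1 -1. ]
7.620818440418645 [462.75868041 258.76966972]
shift [ 0.2291 -0.0503 -0.0003] turn [-1.000e-04 -0.000e+00 -3.103e-01]
```

Emit:
arm_command(
  steps=[
    [0.03,-0.007,0,0,0,-0.06,0.004],
    [0.08,-0.018,0,0,0,-0.13,0.004],
    [0.13,-0.029,0,0,0,-0.2,0.004],
    [0.18,-0.04,0,0,0,-0.26,0.004],
    [0.212,-0.047,0,0,0,-0.31,0.004],
  ],
)

```text
clock: 18.35
eef_pos: [462.5, 243.4, 399.7]
eef_rot: [0.657, 0.754, 0.0, -0.0]
ft_force: [-0.4, -0.6, -0.4]
gripper_width: 0.11
```

Emit:
arm_command(
  steps=[
    [0.0,0.0,0,0,0,0,0.004],
    [0.0,0.0,0,0,0,0,0.004],
  ],
)

```text
clock: 18.6
eef_pos: [462.9, 241.0, 399.5]
eef_rot: [0.659, 0.752, -0.0, 0.0]
ft_force: [0.1, -0.1, 0.0]
gripper_width: 0.11
```

Run:
```python
from h import *
S(); go([462,258.7,377],7.6)
```

```text
{'clock': 18.6, 'q': [0.263, -0.053, 1.888, -0.0, 1.307, 0.13], 'eef_pos': [462.938, 240.986, 399.501], 'eef_rot': [0.659, 0.752, -0.0, 0.0], 'ft_force': [0.105, -0.113, 0.037], 'wrist_torque': [0.01, -0.043, -0.028], 'gripper_width': 0.11}
shift [0.0177 0.0014 0.0225] turn [-0.0004  0.0004 -0.0003]
```

Emit:
arm_command(
  steps=[
    [0.009,0.001,0.005,0,0,0,0.004],
    [0.018,0.001,0.015,0,0,0,0.004],
    [0.018,0.001,0.022,0,0,0,0.004],
    [0.018,0.001,0.022,0,0,0,0.004],
    [0.018,0.001,0.022,0,0,0,0.004],
  ],
)

```text
clock: 19.23
eef_pos: [461.6, 259.2, 377.8]
eef_rot: [0.659, 0.752, 0.0, 0.0]
ft_force: [-0.9, -0.0, -0.1]
gripper_width: 0.114
```

Run:
```python
from h import *
S()
a=optics.get_image("scene");b=optics.get_image("top")
def crop(p,l,t,w,h,s): return cv2.resize(p["image"][t:t+h,l:l+w,::-1],None,fx=s,fy=s,interpolation=cv2.INTER_CUBIC)
cv2.imwrite("pics/c7.png",np.hstack([crop(a,335,170,76,110,5),crop(b,235,215,76,110,5)]))
# predicted block bottom back (+x) edge corners in scene, given tcp
s=status.sense();t=np.radians(7.6);X=np.array([np.cos(t),np.sin(t),0]);Y=np.array([-X[1],X[0],0])
c=np.array(s["eef_pos"])-32.5*Y
for zz in(-262,-262+115):
  for j in(-48,48): print(zz,j,((proj(a,c+5*X+j*Y+[0,0,zz])-[335,170])*5).round(), ((proj(b,c+5*X+j*Y+[0,0,zz])-[235,215])*5+[380,0]).round())
r=np.array([466.5,226.6,0])
for x in(-52.4,-7,7,52.4):
  for j in(-54,54): print("rack",x,j,((proj(a,r+x*X+j*Y+[0,0,50])-[335,170])*5).round())
```

```text
{'clock': 19.225, 'q': [0.297, -0.012, 1.889, -0.0, 1.264, 0.165], 'eef_pos': [461.595, 259.234, 377.761], 'eef_rot': [0.659, 0.752, 0.0, 0.0], 'ft_force': [-0.938, -0.032, -0.118], 'wrist_torque': [0.039, -0.012, -0.05], 'gripper_width': 0.114}
-262 -48 [ 97. 273.] [660. 239.]
-262 48 [305. 275.] [445. 266.]
-147 -48 [109. 116.] [643. 227.]
-147 48 [334. 118.] [408. 255.]
rack -52.4 -54 [ 76. 258.]
rack -52.4 54 [295. 260.]
rack -7 -54 [ 77. 334.]
rack -7 54 [301. 336.]
rack 7 -54 [ 78. 357.]
rack 7 54 [302. 360.]
rack 52.4 -54 [ 79. 437.]
rack 52.4 54 [308. 439.]
```

View pics/c7.png

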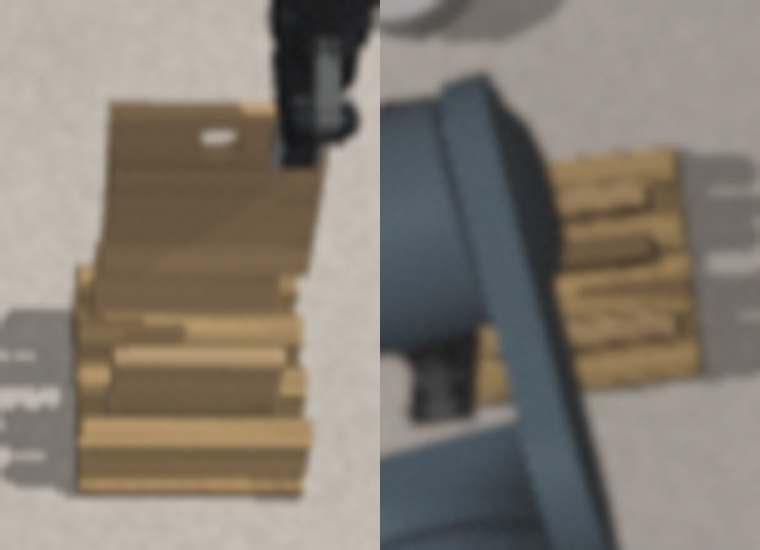

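Viewed 10. In the scene view the block in hand matches its prediction, but the rack's walls look a pixel or two lower than predicted. I'll check with intensity profiles in both views.

Run:
```python
from h import *
a=optics.get_image("scene");b=optics.get_image("top")
ga=a["image"].astype(int).sum(2);gb=b["image"].astype(int).sum(2)
s=status.sense();t=np.radians(7.6);X=np.array([np.cos(t),np.sin(t),0]);Y=np.array([-X[1],X[0],0])
c=np.array(s["eef_pos"])-32.5*Y; r=np.array([466.5,226.6,0])
print("scene cols 353: rows 222..262",ga[222:263,352:355].mean(1).round().tolist())
print("scene col 362 block top rows 186..198",ga[186:199,361:364].mean(1).round().tolist())
print("top col 366-235.. col 370: rows"); 
for u in(288,291): print(u,"rows 240..295",gb[240:296,u-1:u+2].mean(1).round().tolist() )
def at(p,base,x,z,u):
    # row where line (x,z) crosses column u
    f=lambda y:proj(p,base+x*X+y*Y+[0,0,z])
    q=f(-60),f(60);return (q[0][1]+(u-q[0][0])/(q[1][0]-q[0][0])*(q[1][1]-q[0][1])).round(1)
W=(-56,-37,-23,-7,7,23,37,56)
print("rack pred scene353",[(x,at(a,r,x,50,353)) for x in W])
for u in(288,291): print("rack pred top",u,[(x,at(b,r,x,50,u)) for x in W])
print("block scene362 top edges",[at(a,c,x,-147,362) for x in(-5,5)])
print("block top288 top edges,front bottom",[at(b,c,x,z,288) for x,z in((5,-147),(-5,-147),(-5,-262))])
```

```text
scene cols 353: rows 222..262 [409.0, 371.0, 358.0, 343.0, 309.0, 283.0, 268.0, 256.0, 255.0, 262.0, 272.0, 276.0, 288.0, 301.0, 311.0, 305.0, 285.0, 262.0, 259.0, 276.0, 317.0, 380.0, 422.0, 424.0, 390.0, 336.0, 302.0, 270.0, 259.0, 265.0, 277.0, 338.0, 414.0, 427.0, 415.0, 413.0, 405.0, 331.0, 278.0, 281.0, 289.0]
scene col 362 block top rows 186..198 [548.0, 547.0, 544.0, 501.0, 403.0, 315.0, 290.0, 279.0, 262.0, 254.0, 253.0, 252.0, 255.0]
top col 366-235.. col 370: rows
288 rows 240..295 [458.0, 460.0, 457.0, 446.0, 426.0, 399.0, 376.0, 370.0, 359.0, 339.0, 316.0, 296.0, 277.0, 272.0, 268.0, 246.0, 229.0, 258.0, 315.0, 350.0, 347.0, 312.0, 272.0, 246.0, 234.0, 221.0, 210.0, 230.0, 295.0, 337.0, 328.0, 289.0, 267.0, 275.0, 301.0, 318.0, 320.0, 335.0, 352.0, 349.0, 332.0, 302.0, 264.0, 267.0, 308.0, 345.0, 363.0, 358.0, 337.0, 314.0, 308.0, 314.0, 364.0, 423.0, 453.0, 463.0]
291 rows 240..295 [460.0, 460.0, 456.0, 431.0, 395.0, 368.0, 362.0, 361.0, 352.0, 337.0, 308.0, 265.0, 250.0, 257.0, 262.0, 263.0, 268.0, 290.0, 332.0, 360.0, 363.0, 353.0, 328.0, 294.0, 251.0, 245.0, 273.0, 3
[... 323 characters left out ...]
, (7, np.float64(241.5)), (23, np.float64(247.1)), (37, np.float64(252.0)), (56, np.float64(258.7))]
rack pred top 288 [(-56, np.float64(291.1)), (-37, np.float64(282.8)), (-23, np.float64(276.7)), (-7, np.float64(269.8)), (7, np.float64(263.7)), (23, np.float64(256.8)), (37, np.float64(250.7)), (56, np.float64(242.5))]
rack pred top 291 [(-56, np.float64(290.8)), (-37, np.float64(282.5)), (-23, np.float64(276.4)), (-7, np.float64(269.4)), (7, np.float64(263.3)), (23, np.float64(256.4)), (37, np.float64(250.3)), (56, np.float64(242.1))]
block scene362 top edges [np.float64(189.6), np.float64(193.2)]
block top288 top edges,front bottom [np.float64(260.3), np.float64(265.3), np.float64(267.8)]
```

Relative to the block, the rack sits at x of about 467, so I'll shift 1 mm across the slot and lower.

Emit:
arm_command(
  steps=[
    [0,0.001,0.005,0,0,0,0.004],
    [0,0.001,0.02,0,0,0,0.004],
    [0,0.001,0.035,0,0,0,0.004],
    [0,0.001,0.048,0,0,0,0.004],
    [0,0.001,0.054,0,0,0,0.004],
  ],
)

```text
clock: 20.05
eef_pos: [462.2, 259.3, 322.1]
eef_rot: [0.659, 0.752, -0.001, -0.001]
ft_force: [-0.6, -1.3, -1.1]
gripper_width: 0.113
```

Emit:
arm_command(
  steps=[
    [0,0,0.002,0,0,0,0.004],
    [0,0,0.004,0,0,0,0.004],
    [0,0,0.006,0,0,0,0.004],
  ],
)

```text
clock: 20.42
eef_pos: [462.7, 259.5, 318.1]
eef_rot: [0.659, 0.752, 0.0, 0.0]
ft_force: [-0.8, 1.4, -0.6]
gripper_width: 0.113
```

Emit:
arm_command(
  steps=[
    [0,0,0.002,0,0,0,0.004],
    [0,0,0.003,0,0,0,0.004],
    [0,0,0.004,0,0,0,0.004],
  ],
)

```text
clock: 20.8
eef_pos: [462.5, 259.5, 313.7]
eef_rot: [0.659, 0.752, 0.0, 0.0]
ft_force: [-0.8, -0.5, -1.5]
gripper_width: 0.109
```

Run:
```python
from h import *
S()
```

```text
{'clock': 20.8, 'q': [0.297, 0.069, 1.932, 0.0, 1.14, 0.164], 'eef_pos': [462.518, 259.456, 313.684], 'eef_rot': [0.659, 0.752, 0.0, 0.0], 'ft_force': [-0.847, -0.512, -1.475], 'wrist_torque': [0.016, 0.001, -0.006], 'gripper_width': 0.109}
```

Emit:
arm_command(
  steps=[
    [0,0,0.001,0,0,0,0.004],
    [0,0,0.002,0,0,0,0.004],
    [0,0,0.003,0,0,0,0.004],
  ],
)

```text
clock: 21.18
eef_pos: [462.5, 259.5, 310.6]
eef_rot: [0.659, 0.752, 0.0, -0.0]
ft_force: [0.2, 0.2, -1.4]
gripper_width: 0.111
```

Emit:
arm_command(
  steps=[
    [0,0,0.001,0,0,0,0.004],
    [0,0,0.002,0,0,0,0.004],
    [0,0,0.003,0,0,0,0.004],
  ],
)

```text
clock: 21.55
eef_pos: [462.5, 259.4, 307.6]
eef_rot: [0.659, 0.752, 0.0, 0.0]
ft_force: [1.1, -0.5, 0.2]
gripper_width: 0.115
```

Run:
```python
from h import *
S()
```

```text
{'clock': 21.55, 'q': [0.297, 0.078, 1.936, -0.0, 1.128, 0.164], 'eef_pos': [462.51, 259.446, 307.631], 'eef_rot': [0.659, 0.752, 0.0, 0.0], 'ft_force': [1.15, -0.476, 0.158], 'wrist_torque': [0.014, -0.014, -0.017], 'gripper_width': 0.115}
```

Emit:
arm_command(
  steps=[
    [0,0,0.002,0,0,0,0.004],
    [0,0,0.004,0,0,0,0.004],
    [0,0,0.005,0,0,0,0.004],
  ],
)

```text
clock: 21.92
eef_pos: [462.4, 259.4, 302.5]
eef_rot: [0.659, 0.752, -0.0, -0.0]
ft_force: [-0.3, 0.3, -0.3]
gripper_width: 0.115
```

Emit:
arm_command(
  steps=[
    [0,0,0.002,0,0,0,0.004],
    [0,0,0.004,0,0,0,0.004],
    [0,0,0.006,0,0,0,0.004],
  ],
)

```text
clock: 22.3
eef_pos: [462.5, 259.5, 296.5]
eef_rot: [0.659, 0.752, -0.0, -0.0]
ft_force: [-0.0, -0.5, -0.7]
gripper_width: 0.111
```

Run:
```python
from h import *
S()
```

```text
{'clock': 22.3, 'q': [0.297, 0.094, 1.942, -0.0, 1.106, 0.164], 'eef_pos': [462.498, 259.458, 296.549], 'eef_rot': [0.659, 0.752, -0.0, -0.0], 'ft_force': [-0.039, -0.537, -0.742], 'wrist_torque': [0.034, 0.033, 0.003], 'gripper_width': 0.111}
```

Emit:
arm_command(
  steps=[
    [0,0,0.004,0,0,0,0.004],
    [0,0,0.008,0,0,0,0.004],
    [0,0,0.012,0,0,0,0.004],
    [0,0,0.015,0,0,0,0.004],
    [0,0,0.016,0,0,0,0.004],
  ],
)

```text
clock: 22.92
eef_pos: [462.4, 259.4, 280.4]
eef_rot: [0.659, 0.752, -0.0, -0.0]
ft_force: [-0.4, -0.2, -0.8]
gripper_width: 0.108
```

Emit:
arm_command(
  steps=[
    [0,0,0.001,0,0,0,0.004],
    [0,0,0.002,0,0,0,0.004],
    [0,0,0.003,0,0,0,0.004],
  ],
)

```text
clock: 23.3
eef_pos: [462.5, 259.5, 277.7]
eef_rot: [0.659, 0.752, 0.0, 0.0]
ft_force: [-0.7, 0.3, -0.6]
gripper_width: 0.11
```

Emit:
arm_command(
  steps=[
    [0,0,0.001,0,0,0,0.004],
    [0,0,0.0015,0,0,0,0.004],
    [0,0,0.0015,0,0,0,0.004],
  ],
)

```text
clock: 23.68
eef_pos: [462.5, 259.5, 276.1]
eef_rot: [0.659, 0.752, -0.0, -0.0]
ft_force: [-0.4, -0.5, -0.7]
gripper_width: 0.113
```

Run:
```python
from h import *
S()
```

```text
{'clock': 23.675, 'q': [0.297, 0.125, 1.951, -0.0, 1.066, 0.164], 'eef_pos': [462.482, 259.457, 276.145], 'eef_rot': [0.659, 0.752, -0.0, -0.0], 'ft_force': [-0.412, -0.465, -0.691], 'wrist_torque': [0.009, 0.013, 0.032], 'gripper_width': 0.113}
```

Emit:
arm_command(
  steps=[
    [0,0,0.0005,0,0,0,0.004],
    [0,0,0.001,0,0,0,0.004],
    [0,0,0.001,0,0,0,0.004],
  ],
)

```text
clock: 24.05
eef_pos: [462.5, 259.4, 275.1]
eef_rot: [0.659, 0.752, -0.0, -0.0]
ft_force: [-0.3, -0.5, -0.4]
gripper_width: 0.105
```

Emit:
arm_command(
  steps=[
    [0,0,0.0005,0,0,0,0.004],
    [0,0,0.001,0,0,0,0.004],
    [0,0,0.001,0,0,0,0.004],
  ],
)

```text
clock: 24.42
eef_pos: [462.7, 259.6, 274.7]
eef_rot: [0.659, 0.752, 0.0, 0.0]
ft_force: [-1.4, 1.5, 4.3]
gripper_width: 0.113
```

Emit:
arm_command(
  steps=[
    [0,0,0.0005,0,0,0,0.004],
    [0,0,0.001,0,0,0,0.004],
    [0,0,0.001,0,0,0,0.004],
  ],
)

```text
clock: 24.8
eef_pos: [462.9, 259.9, 274.4]
eef_rot: [0.659, 0.752, 0.001, 0.0]
ft_force: [-1.9, 3.5, 7.0]
gripper_width: 0.11
```

Floor contact at TCP z of about 275, as expected. I'll ease the load and let go.

Emit:
arm_command(
  steps=[
    [0,0,-0.0008,0,0,0,0.004],
    [0,0,-0.0013,0,0,0,0.004],
    [0,0,-0.0013,0,0,0,0.004],
  ],
)

```text
clock: 25.18
eef_pos: [462.6, 259.6, 274.7]
eef_rot: [0.659, 0.752, 0.0, 0.0]
ft_force: [0.2, 2.8, 3.9]
gripper_width: 0.111
```

Emit:
arm_command(
  steps=[
    [0,0,0,0,0,0,0.012],
    [0,0,0,0,0,0,0.016],
    [0,0,0,0,0,0,0.022],
    [0,0,0,0,0,0,0.03],
    [0,0,0,0,0,0,0.03],
  ],
)

```text
clock: 25.8
eef_pos: [462.5, 259.4, 274.4]
eef_rot: [0.659, 0.752, -0.0, 0.0]
ft_force: [-0.4, 0.6, -0.9]
gripper_width: 0.355
```

Emit:
arm_command(
  steps=[
    [0,0,-0.005,0,0,0,0.03],
    [0,0,-0.02,0,0,0,0.03],
    [0,0,-0.05,0,0,0,0.03],
    [0,0,-0.09,0,0,0,0.03],
    [0,0,-0.13,0,0,0,0.03],
  ],
)

```text
clock: 26.42
eef_pos: [462.3, 259.4, 407.0]
eef_rot: [0.659, 0.752, 0.001, 0.0]
ft_force: [0.7, 0.1, 0.7]
gripper_width: 0.349
```

Emit:
arm_command(
  steps=[
    [0.05,0,-0.03,0,0,0,0.03],
    [0.1,0,-0.03,0,0,0,0.03],
    [0.15,0,-0.03,0,0,0,0.03],
    [0.2,0,-0.03,0,0,0,0.03],
    [0.2,0,-0.03,0,0,0,0.03],
  ],
)

```text
clock: 27.05
eef_pos: [434.9, 460.1, 435.5]
eef_rot: [0.657, 0.754, 0.001, -0.0]
ft_force: [0.1, -0.6, 0.4]
gripper_width: 0.348
```

Run:
```python
from h import *
S()
a=optics.get_image("scene");b=optics.get_image("top")
def crop(p,l,t,w,h,s): return cv2.resize(p["image"][t:t+h,l:l+w,::-1],None,fx=s,fy=s,interpolation=cv2.INTER_CUBIC)
cv2.imwrite("pics/c8.png",np.vstack([np.hstack([crop(a,340,190,66,90,4.5),crop(b,240,225,66,90,4.5)]),crop(a,140,170,132,50,4.5)]))
for n in("block_mid","hole"):
  r=[nets.tip_of(n,p)[:1] for p in(a,b)];print(n,[(x[0]["position"],round(x[0]["p"],2)) for x in r if x])
  if all(r): print(tri([(a,r[0][0]["position"]),(b,r[1][0]["position"])]))
```

```text
{'clock': 27.05, 'q': [0.635, 0.182, 1.574, 0.0, 1.384, 0.498], 'eef_pos': [434.923, 460.148, 435.512], 'eef_rot': [0.657, 0.754, 0.001, -0.0], 'ft_force': [0.06, -0.621, 0.369], 'wrist_torque': [0.029, 0.014, -0.056], 'gripper_width': 0.348}
block_mid [([370.7, 233.4], 0.61), ([266.1, 267.6], 0.85)]
(array([468.79888117, 229.20820912,  79.62177429]), [np.float64(9.659953969348564), np.float64(9.659953969348546)])
hole [([375.1, 227.1], 0.6), ([265.1, 266.1], 0.66)]
(array([470.41769354, 233.12537895, 107.93197576]), [np.float64(5.15564097005047), np.float64(5.15564097005044)])
```

View pics/c8.png

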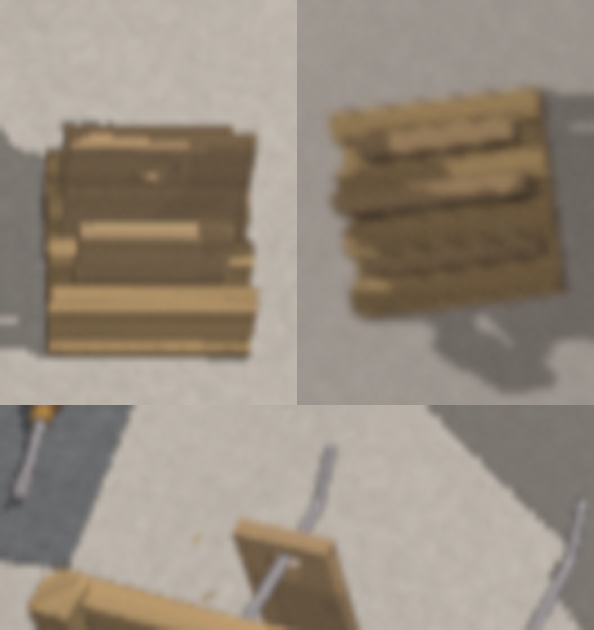

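```bash
python3 -c "
from h import *
print(workorder.close_job());S()"
```

```text
the job is handed in; nothing more can be done
None
the job is handed in; nothing more can be done
```

The wide block is off its peg and standing upright, hole uppermost, in the rack's middle slot. I handed the job in at about 27 s of the 61 s allowed.

- **Unhooking:** I pinched the block beside its hole and slid it out until I felt the upturn. The force there peaked at about 5.9 N, under the 8 N limit, before I raised the block to relieve it. It followed the rest of the upturned tip with no contact above the sensor noise of about 1 N.
- **Filing:** I lowered the block in hand until it touched the slot floor, with the flange at z ≈ 275 mm against 273–275 mm expected. The force reached about 8 N on the rack; I eased it off before letting go.
- **Last checks:** The final pictures show the block upright in the middle slot, both filed blocks in place and the slim block still on its peg. The gripper is well clear.
- **Not fully confirmed:** The networks' final two-view fix on the block agreed only to 5–10 mm. I took the "fully down" result from the floor contact and the pictures instead. I did not re-measure the rubbing pad and ink cans at the end, but nothing was moved near them.

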